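# Find the crossbar under the slatted tray cover and stand the bottle on it

### The arm

A 6-joint arm with a two-finger parallel gripper is mounted at the origin on a cart in front of the work surface, level with it; the furniture and walls round the work are solid. World frame = base frame: x ahead of the robot, y to its left, z up, the work surface at z = 0. Lengths are in m, angles in degrees, forces in N, time in s.
With the tool pointing down it reaches from about 0.25 to 0.725 m from the base axis. Payload 9.7 kg.
Tool frame: the origin (TCP) lies midway between the tips of the shut fingers; the grasp point (between the pads) lies 19 mm behind it (bot.hold_point_z is the distance from the TCP to the grasp point, in m); z points along the fingers, y is the line along which they close (so a half turn about z gives the same grasp; the last joint's range is limited). The gripper opens to 85 mm and grips with 20 to 120 N. Pads are 22 mm wide; open, the fingers measure 114 mm over their backs; the gripper's body (76 mm by 85 mm) begins 54 mm behind the grasp point. The pads swing forward as they close: fully open they stand 13 mm farther back than shut.
Start: joints at [-77.349, 4.979, 10.078, 95.1, 0, 90], TCP at [0.12, -0.537, 0.231] pointing down, gripper open.
Joint ranges: [-179.16, 179.16], [-48.56, 103.87], [-65.8, 70.77], [-126.05, 130.52], [-82.76, 87.17], [-180, 180]. Speed limits (degrees/s): [127.2, 127.2, 147.25, 180, 180, 180].

### API

Orientations are given as [roll, pitch, yaw] about the fixed x, y, z axes, in that order (R = Rz(yaw) Ry(pitch) Rx(roll)).
In Python, from workcell import bot gives the robot as it stands.
- The arm moves only by the tool play_rows, never from a script. Its argument "steps" is a list that holds one entry, the list of rows, each a list of 4 numbers: the shift along the tool's x, y, z in m, then the turn about the tool's z in rad. In form: [[[tx, ty, tz, yaw], ...]]. A call has exactly 5 rows; each row shifts and turns the commanded pose from where the row before left it, along the tool's axes as they then stand; what a row does not reach is not made up. A row lasts 1/12 s, in which the tool goes at most 41.7 mm and 7.16 degrees, less where a joint would pass 70% of its speed; a pose out of reach is approached as far as the arm can. A call is refused whole if a number of a shift passes 0.0417 or a number of a turn 0.125, either way. A call with a gripper value outside its range is refused whole. "gripper" is the finger opening in m, from 0 to 0.0854, set as the call begins (left out, the last holds). The fingers move at their own pace and stop on an object; "squeeze" is the grip in N (left out, the last holds). Time passes only in rows, so rows that do not move let the fingers close, or fill a call up. It gives the time, the measured TCP pose, the force, the opening and the grip force at its end, in the units of the state.
- bot.get_obs(): the state, without advancing time (a new reading comes with each control period).
- bot.camera(name): name is "side" or "top" or "wrist"; returns a dict with "img" (400x640x3 uint8, blue, green, red), "vfov" (degrees; the focal length in pixels is half the picture's height over the tangent of half this angle, whatever the lens; pixels are square), "cx", "cy" (the principal point, pixels), "xyz" and "attitude" of the camera in the world. Camera axes: x right, y down, z forward; pixel columns grow to the right and rows downward; lengths in m; the calibration is good to about 2 mm. A picture is of the moment at which its call begins. There is no depth.
- bot.job_done(): hands the job in; it is judged then, once.
The state is a dict: "time": time; "q": joint angles; "qd": joint speeds; "joint_efforts": joint torques, N m; "ee_pos": TCP position; "tcp_rot": TCP orientation; "wrist_force": force on the tool from outside, world axes, zero at the start; "torque": the same for the moment, N m; "opening": finger opening in m; "grasp_force": force on a finger pad.
Only numpy, scipy, OpenCV 4.12 (cv2) and the standard library are available. Lean on these libraries where they do the work, as an engineer would, in place of code of your own. Each camera call takes 0.05 s, during which the arm holds its last target. There are 200 camera calls.

### The job

The slats of the low grey tray's cover are springy, and a single crossbar hidden underneath them is all that can carry weight. First feel along the slats with the closed fingers, pressing gently, to find where they hardly give; then stand the small brown bottle with the blue screw cap upright on the slats, midway between the two side rims and centred over that place so that the cover does not sag under it, and let go. Leave the jar, the beaker and the timer alone.

Things in the scene. Friction and masses are not known exactly. Their poses are not given: they have to be found in the camera images.
- tray: Low fixed grey sheet tray, 140 (x) x 320 (y) x 46 mm high, covered with 24 bare grey slats. Origin at the centre of its underside, z up, y along its length, x across. The slats lie along x, side by side along y at 12 mm pitch, y = -144 to +144 mm, 100 mm of their length open between side rims 4 mm higher. The robot must never push on the tray or slats with over 20 N.
- cover (a point): Centre of the cover at the level of the unloaded slat tops, 42 mm above the tray's underside. Each slat moves straight down on its own springs, up to 14 mm: it starts to give at 0.2 N, then sinks 12 mm per newton (80 N/m). The exception: the three or so slats over the hidden rubber-faced crossbar give only 0.5 mm, then 0.25 mm per newton (4000 N/m).
- search_left (a point): End of the line to search, on the slats' middle line, 105 mm from the cover's centre toward the tray's +y end. A rubber-faced crossbar, 26 mm wide along y, running right across under the slats, lies on the tray's floor with its centre between the two search points, at least 35 mm from the cover's centre on either side; it cannot be seen.
- search_right (a point): Other end of the line to search, 105 mm from the cover's centre toward the tray's -y end.
- bottle: Full brown laboratory bottle with a blue screw cap, 56 mm in diameter, 118 mm high, about 0.45 kg, upright on the worktop to the right of the tray. Origin at the centre of its base, z up. Straight-sided up to about 75 mm above its base; grip its sides 50 to 75 mm up, from above.
- jar: Bystander: clear jar with a white lid, 52 mm in diameter, 76 mm high; origin at the centre of its base.
- beaker: Bystander: empty glass beaker, 54 mm in diameter, 72 mm high; origin at the centre of its base.
- timer: Bystander: flat white bench timer, 66 x 62 x 18 mm; origin at the centre of its underside.

How it is judged:
By the outcome, as a careful person would: the job done as asked, in the order asked, and still so for the second after the job is handed in, with the robot touching nothing.
It also fails if it takes over 72 s, if anything falls off the work surface, if the arm or the gripper's body presses on something with over 40 N, if the wrist force passes 120 N, or if a joint passes its speed limit or range.

## Working session

There is one attempt and no reset: what is moved stays moved. The work goes in short steps, Python scripts to look and compute and a tool call to move; the robot and the scene stay as the last step left them, time stands still between calls to the robot, and variables do not carry over. Pictures are saved under pics/ and viewed, at most 10 in all, crops included, and the job is handed in when it is done.

Besides the shell and the picture viewer there is one more tool, called after ">>>" as a command line: name --argument value ..., lists and objects as JSON in quotes. play_rows: Moves the arm, as the interface text tells. Its arguments: {"type":"object","properties":{"steps":{"type":"array","items":{"type":"array","items":{"type":"array","items":{"type":"number"}}}},"gripper":{"type":"number"},"squeeze":{"type":"number"}},"required":["steps"]}

```bash
mkdir -p pics; ls
python3 - <<'E'
from workcell import bot
import cv2
for n in("top","side"):
    c=bot.camera(n); cv2.imwrite(f"pics/{n}0.png",c["img"]); print(n,c["vfov"],c["cx"],c["cy"],c["xyz"],c["attitude"])
o=bot.get_obs(); print(o,bot.hold_point_z)
E
```

```text
pics
top 43.37500787787042 322.44489352486113 201.70450581899462 [ 0.34441932 -0.1038784   1.34464348] [-171.35241699   -0.60980903  -91.29504358]
side 43.01480851506245 318.7041010187825 199.80213394779582 [ 0.80937942 -0.79953391  1.07186563] [-143.71022047   -0.85806632   23.90409989]
{'time': 0.1, 'q': array([-7.73490229e+01,  5.00873832e+00,  1.00370809e+01,  9.51002941e+01,
       -7.94389515e-05,  9.00003967e+01]), 'qd': array([ 0.03962795, -0.18539833,  0.07344933,  0.02919555,  0.02934633,
        0.07695597]), 'joint_efforts': array([ 4.57669239e-04, -5.21562946e+01,  4.65653729e+01,  1.60544267e-02,
        5.72646331e-05,  1.13439549e-05]), 'ee_pos': array([ 0.12040731, -0.53643084,  0.23062926]), 'tcp_rot': array([-1.79928048e+02,  7.99370640e-05,  1.26505805e+01]), 'wrist_force': array([ 0.2811061 ,  0.80059622, -0.0636435 ]), 'torque': array([ 0.01309041,  0.05710757, -0.0353508 ]), 'grasp_force': 0.0, 'opening': 0.08520268654368116} 0.0187
```

View pics/top0.png

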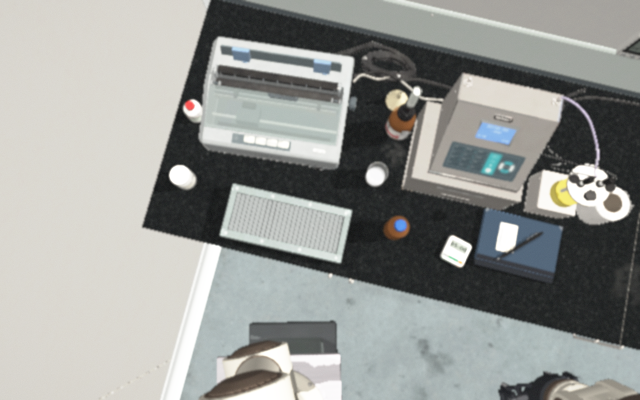

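View pics/side0.png

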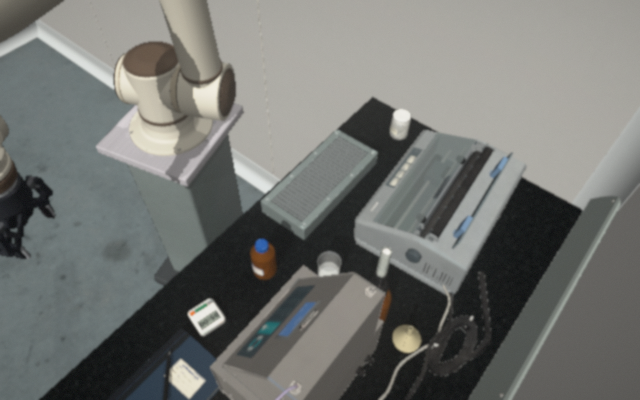

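The top view shows the tray with corners near (232,186), (352,207), (342,262) and (221,238). The bottle cap is at (400,226), the beaker at (376,174) and the timer at (456,251). The side view shows the bottle cap at (262,246).

```bash
cat > h.py <<'E'
import numpy as np, cv2
from scipy.spatial.transform import Rotation as R
from workcell import bot
def ray(c,uv):
    uv=np.atleast_2d(np.float64(uv)); f=200/np.tan(np.radians(c["vfov"]/2))
    d=np.c_[(uv[:,0]-c["cx"])/f,(uv[:,1]-c["cy"])/f,np.ones(len(uv))]
    return d@R.from_euler("xyz",c["attitude"],degrees=True).as_matrix().T
def cast(c,uv,z):
    d=ray(c,uv); o=np.array(c["xyz"]); return o+d*((z-o[2])/d[:,2])[:,None]
def tri(a,ua,b,ub):
    A=np.zeros((3,3));y=np.zeros(3)
    for c,u in((a,ua),(b,ub)):
        d=ray(c,u)[0];d/=np.linalg.norm(d);P=np.eye(3)-np.outer(d,d);A+=P;y+=P@np.array(c["xyz"])
    return np.linalg.solve(A,y)
def blob(m,roi):
    k=np.zeros_like(m);x0,y0,x1,y1=roi;k[y0:y1,x0:x1]=m[y0:y1,x0:x1]
    cs,_=cv2.findContours(k,cv2.RETR_EXTERNAL,cv2.CHAIN_APPROX_NONE);return max(cs,key=cv2.contourArea)
def cen(ct): return np.array(cv2.minEnclosingCircle(ct)[0])
def blue(im): return cv2.inRange(cv2.cvtColor(im,cv2.COLOR_BGR2HSV),(100,130,90),(125,255,255))
E
python3 - <<'E'
from h import *
t=bot.camera("top");s=bot.camera("side")
g=cv2.cvtColor(t["img"],cv2.COLOR_BGR2GRAY)
ct=blob(cv2.inRange(g,90,255),(212,181,358,264))
print(cv2.contourArea(ct),cv2.boundingRect(ct))
P=cast(t,ct[:,0],0.046)[:,:2].astype(np.float32)
r=cv2.minAreaRect(P);print("tray",r,cv2.boxPoints(r).round(4).tolist())
a=blob(blue(t["img"]),(380,205,420,245));b=blob(blue(s["img"]),(245,230,280,265))
for x in(a,b):print(cv2.boundingRect(x),cv2.contourArea(x))
print("cap",tri(t,cen(a),s,cen(b)),cast(t,cen(a),.118),cast(s,cen(b),.11))
# beaker, timer, jar
for n,uv,z in(("beaker",(376,174),.07),("timer",(456,251),.018),("jar",(182,177),.076)):print(n,cast(t,uv,z))
z=cv2.resize(t["img"][170:280,210:480],None,fx=2.9,fy=2.9,interpolation=cv2.INTER_CUBIC)
cv2.polylines(z,[((ct-[210,170])*2.9).astype(int)],True,(0,0,255));cv2.imwrite("pics/z1.png",z)
E
```

```text
6774.5 (219, 183, 134, 81)
tray ((0.48905712366104126, -0.025809302926063538), (0.32388806343078613, 0.14536534249782562), 76.02154541015625) [[0.37940001487731934, -0.16539999842643738], [0.5205000042915344, -0.2004999965429306], [0.5986999869346619, 0.11379999667406082], [0.4575999975204468, 0.14890000224113464]]
(395, 220, 11, 11) 78.0
(255, 239, 13, 13) 127.0
cap [ 0.46987307 -0.31185096  0.10780671] [[ 0.4688351  -0.31013971  0.118     ]] [[ 0.47064957 -0.31295775  0.11      ]]
beaker [[ 0.60754031 -0.2620701   0.07      ]]
timer [[ 0.40699439 -0.47167396  0.018     ]]
jar [[0.60860803 0.23675288 0.076     ]]
```

View pics/z1.png

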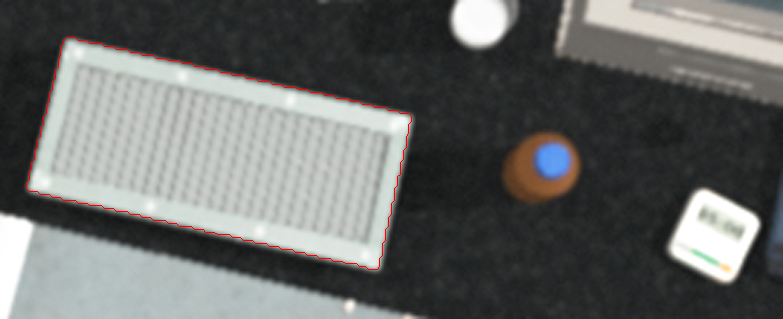

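The tray outline matches: centre (0.489, -0.026), long axis at 76°. The bottle is at about (0.470, -0.312), and the area around it is clear. Next I plan the moves to the first probe point.

```bash
cat >> h.py <<'E'
C=np.array([.489,-.026]);U=np.array([np.cos(np.radians(76)),np.sin(np.radians(76))])
def plan(goals,yaw,ns,start=None):
    """goals: list of xyz, ns rows each; yaw turned at .123 rad/row from the first row"""
    o=bot.get_obs();p=np.array(o["ee_pos"]);w=o["tcp_rot"][2]
    d=np.radians((yaw-w+180)%360-180);out=[]
    for g,n in zip(goals,ns):
        s=(np.array(g)-p)/n
        for _ in range(n):
            v=R.from_euler("xyz",[180,0,w],degrees=True).inv().apply(s)
            a=np.clip(d,-.123,.123);d-=a;w+=np.degrees(a)
            out.append([*v.round(4),round(-a,3)])
        p=np.array(g)
    for i in range(0,len(out),5):print([[float(x) for x in r] for r in out[i:i+5]])
E
python3 - <<'E'
from h import *
a=C-.1*U;print(a)
plan([[*a,.15],[*a,.055]],76,[15,5])
E
```

```text
[ 0.46480781 -0.12302957]
[[0.0284, -0.0219, 0.0054, -0.123], [0.0309, -0.0182, 0.0054, -0.123], [0.0329, -0.0143, 0.0054, -0.123], [0.0344, -0.0101, 0.0054, -0.123], [0.0354, -0.0058, 0.0054, -0.123]]
[[0.0358, -0.0015, 0.0054, -0.123], [0.0358, 0.003, 0.0054, -0.123], [0.0351, 0.0073, 0.0054, -0.123], [0.034, 0.0116, 0.0054, -0.122], [0.0323, 0.0156, 0.0054, -0.0]]
[[0.0323, 0.0156, 0.0054, -0.0], [0.0323, 0.0156, 0.0054, -0.0], [0.0323, 0.0156, 0.0054, -0.0], [0.0323, 0.0156, 0.0054, -0.0], [0.0323, 0.0156, 0.0054, -0.0]]
[[0.0, -0.0, 0.019, -0.0], [0.0, -0.0, 0.019, -0.0], [0.0, -0.0, 0.019, -0.0], [0.0, -0.0, 0.019, -0.0], [0.0, -0.0, 0.019, -0.0]]
```

>>> play_rows --steps '[[[0.0284,-0.0219,0.0054,-0.123],[0.0309,-0.0182,0.0054,-0.123],[0.0329,-0.0143,0.0054,-0.123],[0.0344,-0.0101,0.0054,-0.123],[0.0354,-0.0058,0.0054,-0.123]]]' --gripper 0 --squeeze 25

```text
time: 0.62
ee_pos: [0.2358, -0.3975, 0.2038]
tcp_rot: [-180.0, -0.0, 48.2]
wrist_force: [1.0, 0.3, -0.1]
opening: 0.0257
grasp_force: 0.0
```

>>> play_rows --steps '[[[0.0358,-0.0015,0.0054,-0.123],[0.0358,0.003,0.0054,-0.123],[0.0351,0.0073,0.0054,-0.123],[0.034,0.0116,0.0054,-0.122],[0.0323,0.0156,0.0054,0]]]'

```text
time: 1.03
ee_pos: [0.3507, -0.2594, 0.1771]
tcp_rot: [180.0, 0.0, 76.5]
wrist_force: [0.1, -1.1, 0.4]
opening: 0.0004
grasp_force: 0.0
```

>>> play_rows --steps '[[[0.0323,0.0156,0.0054,0],[0.0323,0.0156,0.0054,0],[0.0323,0.0156,0.0054,0],[0.0323,0.0156,0.0054,0],[0.0323,0.0156,0.0054,0]]]'

```text
time: 1.45
ee_pos: [0.4655, -0.1214, 0.1501]
tcp_rot: [180.0, 0.0, 76.0]
wrist_force: [0.6, -1.0, -0.0]
opening: -0.0002
grasp_force: 0.0
```

>>> play_rows --steps '[[[0,0,0.019,0],[0,0,0.019,0],[0,0,0.019,0],[0,0,0.019,0],[0,0,0.019,0]]]'

```text
time: 1.87
ee_pos: [0.4646, -0.1229, 0.0542]
tcp_rot: [-180.0, 0.0, 76.0]
wrist_force: [0.1, 0.5, 0.3]
opening: -0.0001
grasp_force: 0.0
```

>>> play_rows --steps '[[[0,0,0,0],[0,0,0,0],[0,0,0,0],[0,0,0,0],[0,0,0,0]]]'

```text
time: 2.28
ee_pos: [0.4654, -0.1234, 0.0566]
tcp_rot: [179.9, 0.0, 76.0]
wrist_force: [-0.4, -0.6, -0.2]
opening: -0.0001
grasp_force: 0.0
```

>>> play_rows --steps '[[[0,0,0.006,0],[0,0,0.005,0],[0,0,0.002,0],[0,0,0.001,0],[0,0,0,0]]]'

```text
time: 2.7
ee_pos: [0.4645, -0.1231, 0.0409]
tcp_rot: [-180.0, -0.0, 76.0]
wrist_force: [-0.0, -0.3, 1.1]
opening: -0.0006
grasp_force: 0.4
```

>>> play_rows --steps '[[[0,0,0.0005,0],[0,0,0.0005,0],[0,0,0,0],[0,0,0,0],[0,0,0,0]]]'

```text
time: 3.12
ee_pos: [0.4648, -0.1231, 0.0404]
tcp_rot: [180.0, -0.0, 76.0]
wrist_force: [0.1, -0.5, 0.9]
opening: 0.0001
grasp_force: 0.5
```

>>> play_rows --steps '[[[0,0,0,0],[0,0,0,0],[0,0,0,0],[0,0,0,0],[0,0,0,0]]]'

```text
time: 3.53
ee_pos: [0.4647, -0.1231, 0.0403]
tcp_rot: [-180.0, -0.0, 76.0]
wrist_force: [-0.5, 0.4, 1.0]
opening: 0.0
grasp_force: 0.5
```

>>> play_rows --steps '[[[0,0,-0.01,0],[0.024,0,0,0],[0,0,0.007,0],[0,0,0.0025,0],[0,0,0,0]]]'

```text
time: 3.95
ee_pos: [0.4703, -0.0997, 0.0404]
tcp_rot: [-180.0, -0.0, 76.1]
wrist_force: [-0.2, 2.1, 1.1]
opening: -0.0
grasp_force: 0.8
```

>>> play_rows --steps '[[[0,0,-0.01,0],[0.024,0,0,0],[0,0,0.007,0],[0,0,0.003,0],[0,0,0,0]]]'

```text
time: 4.37
ee_pos: [0.4759, -0.0768, 0.0404]
tcp_rot: [-180.0, 0.0, 76.0]
wrist_force: [0.1, 1.9, 0.6]
opening: 0.0002
grasp_force: 0.9
```

>>> play_rows --steps '[[[0,0,-0.015,0],[0.035,0,0,0],[0.035,0,0,0],[0.034,0,0,0],[0,0,0,0]]]'

```text
time: 4.78
ee_pos: [0.5023, 0.0277, 0.056]
tcp_rot: [180.0, -0.1, 76.2]
wrist_force: [-0.3, 0.7, -0.7]
opening: 0.0002
grasp_force: 0.0
```

>>> play_rows --steps '[[[0,0,0.006,0],[0,0,0.006,0],[0,0,0.003,0],[0,0,0,0],[0,0,0,0]]]'

```text
time: 5.2
ee_pos: [0.501, 0.0234, 0.0407]
tcp_rot: [-180.0, -0.0, 75.9]
wrist_force: [-2.1, 0.5, 3.5]
opening: -0.0001
grasp_force: 1.6
```

>>> play_rows --steps '[[[0,0,-0.01,0],[0.024,0,0,0],[0,0,0.007,0],[0,0,0.003,0],[0,0,0,0]]]'

```text
time: 5.62
ee_pos: [0.5072, 0.0474, 0.0406]
tcp_rot: [-180.0, -0.0, 76.0]
wrist_force: [0.6, 1.9, 4.2]
opening: 0.0002
grasp_force: 1.8
```

>>> play_rows --steps '[[[0,0,-0.01,0],[0.024,0,0,0],[0,0,0.007,0],[0,0,0.003,0],[0,0,0,0]]]'

```text
time: 6.03
ee_pos: [0.5123, 0.0704, 0.0402]
tcp_rot: [-179.9, 0.1, 76.0]
wrist_force: [0.9, 0.7, 0.8]
opening: -0.0006
grasp_force: 0.4
```

>>> play_rows --steps '[[[0,0,-0.008,0],[-0.006,0,0,0],[0,0,0.006,0],[0,0,0.002,0],[0,0,0,0]]]'

```text
time: 6.45
ee_pos: [0.5112, 0.0647, 0.0401]
tcp_rot: [-180.0, 0.0, 76.0]
wrist_force: [0.3, 0.2, 1.2]
opening: -0.0001
grasp_force: 0.4
```

>>> play_rows --steps '[[[0,0,-0.008,0],[-0.006,0,0,0],[0,0,0.006,0],[0,0,0.002,0],[0,0,0,0]]]'

```text
time: 6.87
ee_pos: [0.5098, 0.0591, 0.04]
tcp_rot: [-180.0, 0.0, 76.0]
wrist_force: [0.3, -0.6, 1.1]
opening: 0.0001
grasp_force: 0.6
```

>>> play_rows --steps '[[[0,0,-0.008,0],[-0.006,0,0,0],[0,0,0.006,0],[0,0,0.002,0],[0,0,0,0]]]'

```text
time: 7.28
ee_pos: [0.5083, 0.0534, 0.04]
tcp_rot: [-180.0, 0.0, 76.0]
wrist_force: [-0.0, -0.4, 0.7]
opening: 0.0004
grasp_force: 0.3
```

>>> play_rows --steps '[[[0,0,-0.008,0],[-0.006,0,0,0],[0,0,0.006,0],[0,0,0.002,0],[0,0,0,0]]]'

```text
time: 7.7
ee_pos: [0.5074, 0.0473, 0.0405]
tcp_rot: [180.0, 0.0, 76.0]
wrist_force: [1.1, -1.3, 3.8]
opening: 0.0004
grasp_force: 2.0
```

>>> play_rows --steps '[[[0,0,-0.008,0],[-0.006,0,0,0],[0,0,0.006,0],[0,0,0.002,0],[0,0,0,0]]]'

```text
time: 8.12
ee_pos: [0.5057, 0.0416, 0.0404]
tcp_rot: [180.0, 0.0, 76.0]
wrist_force: [0.4, -1.6, 4.6]
opening: -0.0
grasp_force: 2.1
```

>>> play_rows --steps '[[[0,0,-0.008,0],[-0.006,0,0,0],[0,0,0.006,0],[0,0,0.002,0],[0,0,0,0]]]'

```text
time: 8.53
ee_pos: [0.5043, 0.0357, 0.0404]
tcp_rot: [180.0, 0.0, 76.0]
wrist_force: [0.2, -2.0, 3.6]
opening: 0.0001
grasp_force: 2.3
```

>>> play_rows --steps '[[[0,0,-0.008,0],[-0.006,0,0,0],[0,0,0.006,0],[0,0,0.002,0],[0,0,0,0]]]'

```text
time: 8.95
ee_pos: [0.5028, 0.0299, 0.0404]
tcp_rot: [-180.0, 0.0, 76.0]
wrist_force: [-0.4, -2.2, 4.2]
opening: -0.0001
grasp_force: 2.2
```

>>> play_rows --steps '[[[0,0,-0.008,0],[-0.006,0,0,0],[0,0,0.006,0],[0,0,0.002,0],[0,0,0,0]]]'

```text
time: 9.37
ee_pos: [0.5014, 0.0241, 0.0404]
tcp_rot: [180.0, 0.0, 76.0]
wrist_force: [-0.6, -2.2, 5.3]
opening: 0.0002
grasp_force: 2.3
```

>>> play_rows --steps '[[[0,0,-0.008,0],[-0.006,0,0,0],[0,0,0.006,0],[0,0,0.002,0],[0,0,0,0]]]'

```text
time: 9.78
ee_pos: [0.5, 0.0183, 0.0404]
tcp_rot: [180.0, 0.0, 76.0]
wrist_force: [0.2, -2.4, 5.1]
opening: -0.0006
grasp_force: 2.2
```

>>> play_rows --steps '[[[0,0,-0.008,0],[-0.006,0,0,0],[0,0,0.006,0],[0,0,0.002,0],[0,0,0,0]]]'

```text
time: 10.2
ee_pos: [0.4985, 0.0124, 0.0404]
tcp_rot: [180.0, 0.0, 76.0]
wrist_force: [-0.6, -2.4, 4.1]
opening: 0.0002
grasp_force: 2.3
```

>>> play_rows --steps '[[[0,0,-0.008,0],[-0.006,0,0,0],[0,0,0.006,0],[0,0,0.002,0],[0,0,0,0]]]'

```text
time: 10.62
ee_pos: [0.4971, 0.0066, 0.0404]
tcp_rot: [180.0, 0.0, 76.0]
wrist_force: [0.1, -2.1, 4.5]
opening: -0.0002
grasp_force: 2.1
```

>>> play_rows --steps '[[[0,0,-0.008,0],[-0.006,0,0,0],[0,0,0.006,0],[0,0,0.002,0],[0,0,0,0]]]'

```text
time: 11.03
ee_pos: [0.4953, 0.0009, 0.04]
tcp_rot: [-180.0, 0.0, 76.0]
wrist_force: [0.3, -0.9, 1.6]
opening: 0.0002
grasp_force: 1.0
```

>>> play_rows --steps '[[[0,0,-0.008,0],[0.003,0,0,0],[0,0,0.006,0],[0,0,0.002,0],[0,0,0,0]]]'

```text
time: 11.45
ee_pos: [0.4966, 0.0043, 0.0405]
tcp_rot: [180.0, -0.0, 76.0]
wrist_force: [0.9, 1.5, 4.1]
opening: -0.0003
grasp_force: 2.0
```

>>> play_rows --steps '[[[0,0,-0.015,0],[0.024,0,0,0],[0.024,0,0,0],[0,0,0,0],[0,0,0.006,0]]]'

```text
time: 11.87
ee_pos: [0.5083, 0.0513, 0.0502]
tcp_rot: [180.0, -0.0, 76.1]
wrist_force: [0.3, -0.3, 0.6]
opening: -0.0001
grasp_force: 0.0
```

>>> play_rows --steps '[[[0,0,0.006,0],[0,0,0.003,0],[0,0,0,0],[0,0,0,0],[0,0,0,0]]]'

```text
time: 12.28
ee_pos: [0.5076, 0.0501, 0.0407]
tcp_rot: [-180.0, -0.0, 76.0]
wrist_force: [-2.1, 1.8, 3.2]
opening: -0.0
grasp_force: 1.6
```

>>> play_rows --steps '[[[0,0,-0.03,0],[0,0,-0.03,0],[0,0,-0.03,0],[0,0,-0.03,0],[0,0,0,0]]]' --gripper 0.085

```text
time: 12.7
ee_pos: [0.5099, 0.0502, 0.1666]
tcp_rot: [179.6, -0.1, 76.0]
wrist_force: [0.8, 0.7, 1.2]
opening: 0.0606
grasp_force: 0.0
```

Run:
```python
from h import *
b=np.array([.4695,-.3115])
plan([[*b,.23],[*b,.19]],76,[11,4])
```

```text
[[-0.0328, 0.0044, -0.0058, -0.0], [-0.0328, 0.0044, -0.0058, -0.0], [-0.0328, 0.0044, -0.0058, -0.0], [-0.0328, 0.0044, -0.0058, -0.0], [-0.0328, 0.0044, -0.0058, -0.0]]
[[-0.0328, 0.0044, -0.0058, -0.0], [-0.0328, 0.0044, -0.0058, -0.0], [-0.0328, 0.0044, -0.0058, -0.0], [-0.0328, 0.0044, -0.0058, -0.0], [-0.0328, 0.0044, -0.0058, -0.0]]
[[-0.0328, 0.0044, -0.0058, -0.0], [0.0, -0.0, 0.01, -0.0], [0.0, -0.0, 0.01, -0.0], [0.0, -0.0, 0.01, -0.0], [0.0, -0.0, 0.01, -0.0]]
```

>>> play_rows --steps '[[[-0.033,0.0044,-0.006,0],[-0.033,0.0044,-0.006,0],[-0.033,0.0044,-0.006,0],[-0.033,0.0044,-0.006,0],[-0.033,0.0044,-0.006,0]]]'

```text
time: 13.12
ee_pos: [0.4888, -0.1167, 0.1906]
tcp_rot: [-180.0, 0.0, 76.0]
wrist_force: [0.6, -0.7, 0.1]
opening: 0.0848
grasp_force: 0.0
```

>>> play_rows --steps '[[[-0.033,0.0044,-0.006,0],[-0.033,0.0044,-0.006,0],[-0.033,0.0044,-0.006,0],[-0.033,0.0044,-0.006,0],[-0.033,0.0044,-0.006,0]]]'

```text
time: 13.53
ee_pos: [0.4701, -0.2823, 0.2206]
tcp_rot: [-180.0, 0.0, 76.0]
wrist_force: [1.3, 0.6, 0.6]
opening: 0.0849
grasp_force: 0.0
```

>>> play_rows --steps '[[[-0.031,0.0044,0,0],[0,0,0.01,0],[0,0,0.01,0],[0,0,0,0],[0,0,0,0]]]'

```text
time: 13.95
ee_pos: [0.4673, -0.3105, 0.1997]
tcp_rot: [-179.9, -0.0, 76.0]
wrist_force: [-1.3, 0.2, 0.7]
opening: 0.0851
grasp_force: 0.0
```

Run:
```python
from h import *
w=bot.camera("wrist");cv2.imwrite("pics/w1.png",w["img"]);print(w["xyz"],w["attitude"],bot.get_obs()["ee_pos"])
m=blue(w["img"]);c=blob(m,(0,0,640,400));print(cv2.boundingRect(c),cen(c),cast(w,cen(c),.118))
```

```text
[ 0.48349051 -0.24507977  0.34146858] [ 1.64881611e+02  9.17019908e-02 -1.40090836e+01] [ 0.46761271 -0.31050201  0.20050452]
(299, 190, 33, 35) [314.91635132 207.33079529] [[ 0.47065063 -0.30793147  0.118     ]]
```

View pics/w1.png

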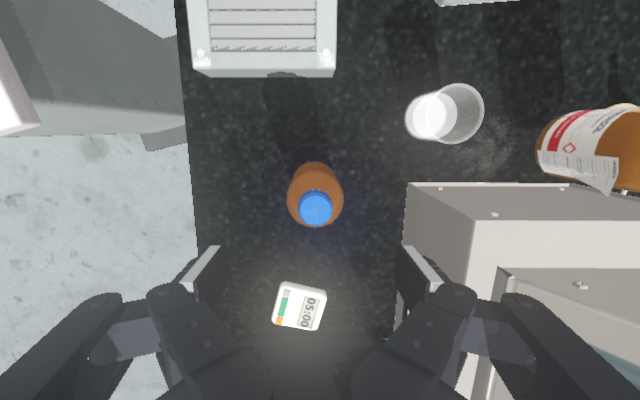

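The wrist view shows the cap at (315,207) between the open fingers and the beaker at (440,115). The grey instrument's corner is at (407,183), so I'll check its clearance.

Run:
```python
from h import *
w=bot.camera("wrist")
for z in(0,.05,.1):print(z,[cast(w,p,z)[0,:2].round(3).tolist() for p in((407,183),(408,255),(470,220))])
plan([[.470,-.310,.0515]],76,[10])
```

```text
0 [[0.583, -0.339], [0.569, -0.436], [0.655, -0.406]]
0.05 [[0.569, -0.325], [0.557, -0.408], [0.63, -0.383]]
0.1 [[0.554, -0.311], [0.544, -0.38], [0.605, -0.359]]
[[0.0001, 0.0002, 0.015, 0.002], [0.0001, 0.0002, 0.015, -0.0], [0.0001, 0.0002, 0.015, -0.0], [0.0001, 0.0002, 0.015, -0.0], [0.0001, 0.0002, 0.015, -0.0]]
[[0.0001, 0.0002, 0.015, -0.0], [0.0001, 0.0002, 0.015, -0.0], [0.0001, 0.0002, 0.015, -0.0], [0.0001, 0.0002, 0.015, -0.0], [0.0001, 0.0002, 0.015, -0.0]]
```

>>> play_rows --steps '[[[0.0015,0.0017,0.018,0],[0,0,0.018,0],[0,0,0.018,0],[0,0,0.018,0],[0,0,0.018,0]]]'

```text
time: 14.47
ee_pos: [0.4702, -0.3097, 0.1107]
tcp_rot: [179.9, 0.0, 76.1]
wrist_force: [0.3, -0.5, 0.9]
opening: 0.0851
grasp_force: 0.0
```

>>> play_rows --steps '[[[0,0,0.018,0],[0,0,0.018,0],[0,0,0.015,0],[0,0,0.0075,0],[0,0,0,0]]]'

```text
time: 14.88
ee_pos: [0.4693, -0.3094, 0.0511]
tcp_rot: [-179.9, -0.0, 76.1]
wrist_force: [-0.6, 0.1, 0.1]
opening: 0.0848
grasp_force: 0.0
```

Run:
```python
from h import *
w=bot.camera("wrist");cv2.imwrite("pics/w2.png",w["img"]);print(bot.get_obs()["ee_pos"])
```

```text
[ 0.46978382 -0.30980069  0.05238431]
```

View pics/w2.png

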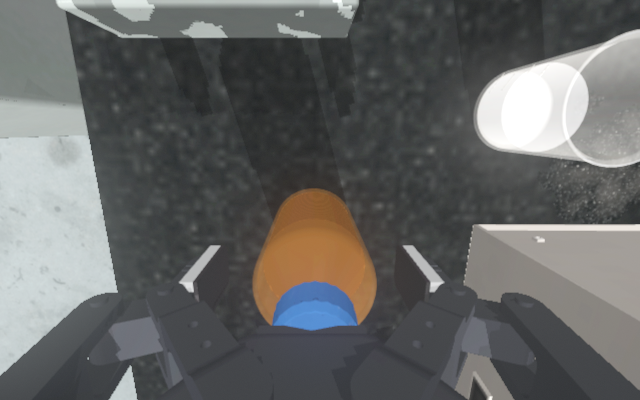

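The bottle is centred between the pads: body spans columns 255–376, pads at 200 and 420. Closing now.

>>> play_rows --steps '[[[0,0,0,0],[0,0,0,0],[0,0,0,0],[0,0,0,0],[0,0,0,0]]]' --gripper 0.045 --squeeze 45

```text
time: 15.35
ee_pos: [0.4703, -0.3107, 0.0538]
tcp_rot: [179.9, 0.0, 76.0]
wrist_force: [-0.7, 0.9, 6.4]
opening: 0.0544
grasp_force: 47.9
```

>>> play_rows --steps '[[[0,0,0,0],[0,0,0,0],[0,0,0,0],[0,0,0,0],[0,0,0,0]]]'

```text
time: 15.77
ee_pos: [0.4703, -0.3107, 0.0538]
tcp_rot: [179.9, 0.0, 76.0]
wrist_force: [-0.3, 1.7, 5.9]
opening: 0.0544
grasp_force: 47.9
```

>>> play_rows --steps '[[[0,0,-0.01,0],[0,0,-0.025,0],[0,0,-0.025,0],[0,0,-0.025,0],[0,0,-0.025,0]]]'

```text
time: 16.18
ee_pos: [0.4693, -0.3102, 0.1637]
tcp_rot: [-180.0, -0.0, 76.0]
wrist_force: [0.1, -0.5, -4.4]
opening: 0.0541
grasp_force: 49.5
```

>>> play_rows --steps '[[[0,0,-0.01,0],[0,0,0,0],[0,0,0,0],[0,0,0,0],[0,0,0,0]]]'

```text
time: 16.6
ee_pos: [0.4691, -0.31, 0.1703]
tcp_rot: [-179.8, -0.1, 76.0]
wrist_force: [-0.3, -0.4, -4.4]
opening: 0.0545
grasp_force: 49.6
```

Run:
```python
from h import *
t=bot.camera("top");s=bot.camera("side");w=bot.camera("wrist");o=bot.get_obs();print(o["ee_pos"])
cv2.imwrite("pics/s2.png",np.vstack([cv2.resize(s["img"][150:300,180:380],(600,450)),]))
# tray rim corners near end seen by wrist
cv2.imwrite("pics/w3.png",w["img"])
g=C+.0546*U;print(g)
plan([[*g,.17]],76,[15])
```

```text
[ 0.46938185 -0.31013741  0.1711569 ]
[0.50220894 0.02697815]
[[0.0223, -0.0033, 0.0001, 0.0], [0.0223, -0.0033, 0.0001, -0.0], [0.0223, -0.0033, 0.0001, -0.0], [0.0223, -0.0033, 0.0001, -0.0], [0.0223, -0.0033, 0.0001, -0.0]]
[[0.0223, -0.0033, 0.0001, -0.0], [0.0223, -0.0033, 0.0001, -0.0], [0.0223, -0.0033, 0.0001, -0.0], [0.0223, -0.0033, 0.0001, -0.0], [0.0223, -0.0033, 0.0001, -0.0]]
[[0.0223, -0.0033, 0.0001, -0.0], [0.0223, -0.0033, 0.0001, -0.0], [0.0223, -0.0033, 0.0001, -0.0], [0.0223, -0.0033, 0.0001, -0.0], [0.0223, -0.0033, 0.0001, -0.0]]
```

View pics/s2.png

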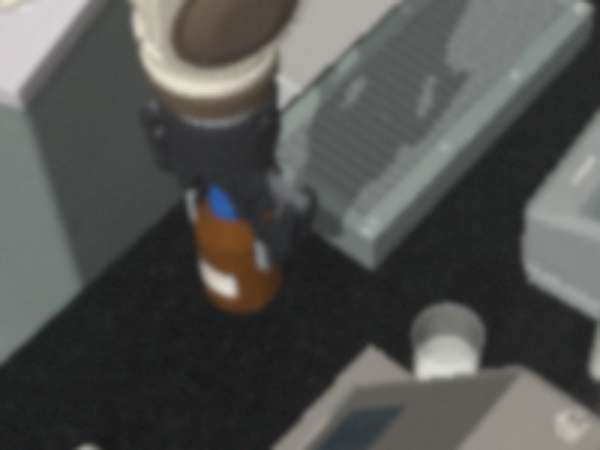

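The bottle is lifted and upright, with a 4.4 N load. Now I carry it over the bar.

>>> play_rows --steps '[[[0.01,-0.0015,0,0],[0.0225,-0.0034,0,0],[0.0225,-0.0034,0,0],[0.0225,-0.0034,0,0],[0.0225,-0.0034,0,0]]]'

```text
time: 17.17
ee_pos: [0.479, -0.2082, 0.172]
tcp_rot: [-180.0, -0.0, 76.0]
wrist_force: [0.3, 0.6, -4.2]
opening: 0.0544
grasp_force: 49.5
```

>>> play_rows --steps '[[[0.0225,-0.0034,0,0],[0.0225,-0.0034,0,0],[0.0225,-0.0034,0,0],[0.0225,-0.0034,0,0],[0.0225,-0.0034,0,0]]]'

```text
time: 17.58
ee_pos: [0.4896, -0.0948, 0.1722]
tcp_rot: [-180.0, -0.0, 76.0]
wrist_force: [0.3, 0.0, -4.1]
opening: 0.054
grasp_force: 49.5
```

>>> play_rows --steps '[[[0.0225,-0.0034,0,0],[0.0225,-0.0034,0,0],[0.0225,-0.0034,0,0],[0.0225,-0.0034,0,0],[0.0095,-0.0014,0,0]]]'

```text
time: 18.0
ee_pos: [0.4991, 0.0064, 0.1721]
tcp_rot: [-180.0, -0.0, 76.1]
wrist_force: [0.1, 0.1, -5.4]
opening: 0.0545
grasp_force: 49.5
```

>>> play_rows --steps '[[[0,0,0.01,0],[0,0,0.01,0],[0,0,0.01,0],[0,0,0,0],[0,0,0,0]]]'

```text
time: 18.42
ee_pos: [0.4987, 0.003, 0.1411]
tcp_rot: [-179.9, 0.0, 75.9]
wrist_force: [0.6, 0.3, -3.9]
opening: 0.0544
grasp_force: 49.4
```

Run:
```python
from h import *
w=bot.camera("wrist");cv2.imwrite("pics/w4.png",w["img"]);print(bot.get_obs()["ee_pos"])
o=bot.get_obs()["ee_pos"][:2]; print("t",(o-C)@U,"x",(o-C)@[U[1],-U[0]])
```

```text
[0.49909987 0.00303147 0.14194325]
t 0.030612494789490824 x 0.0027765099229695306
```

View pics/w4.png

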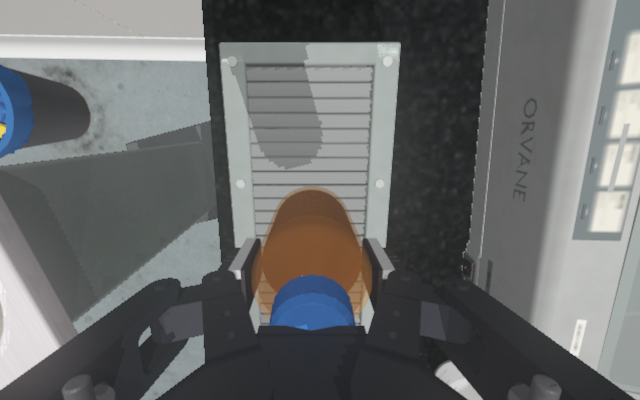

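The wrist view shows the far tray corners at about (220,42) and (400,42), with the bottle over the slats but about 24 mm short. I'll use the corners to check the midline and the distance along the tray.

Run:
```python
from h import *
w=bot.camera("wrist");X=np.array([U[1],-U[0]])
for n,p,z in(("FL",(220,42),.046),("FR",(400,42),.046),("L",(237,233),.046),("R",(386,233),.046),("inL",(250,150),.046),("inR",(370,150),.046)):
    q=cast(w,p,z)[0,:2];print(n,"t",((q-C)@U).round(4),"x",((q-C)@X).round(4))
os=[bot.camera("wrist") and bot.get_obs()["ee_pos"] for _ in range(5)]
o=np.mean(os,0);print(o,"t",(o[:2]-C)@U,"x",(o[:2]-C)@X)
```

```text
FL t 0.1611 x -0.0669
FR t 0.1608 x 0.0703
L t 0.0056 x -0.065
R t 0.0054 x 0.0703
inL t 0.0799 x -0.0488
inR t 0.0797 x 0.0518
[0.49961527 0.0034281  0.14271464] t 0.031122026698670376 x 0.0031806530197495816
```

>>> play_rows --steps '[[[0.008,-0.0015,0,0],[0.008,0,0,0],[0.0077,0,0.01,0],[0,0,0.01,0],[0,0,0.01,0]]]'

```text
time: 19.18
ee_pos: [0.5035, 0.0278, 0.1108]
tcp_rot: [-180.0, 0.0, 76.1]
wrist_force: [1.2, -0.3, -5.2]
opening: 0.0545
grasp_force: 49.5
```

>>> play_rows --steps '[[[0,0,0.007,0],[0,0,0.004,0],[0,0,0.001,0],[0,0,0,0],[0,0,0,0]]]'

```text
time: 19.6
ee_pos: [0.5038, 0.0269, 0.1006]
tcp_rot: [180.0, -0.0, 76.0]
wrist_force: [0.0, -0.3, -5.0]
opening: 0.0541
grasp_force: 49.5
```

Run:
```python
from h import *
X=np.array([U[1],-U[0]])
os=[bot.camera("wrist") and bot.get_obs() for _ in range(4)]
o=np.mean([a["ee_pos"] for a in os],0);print(o,"t",(o[:2]-C)@U,"x",(o[:2]-C)@X,np.mean([a["wrist_force"] for a in os],0))
```

```text
[0.50395232 0.02701345 0.10079002] t 0.05505601822646073 x 0.0016830580812463164 [-0.2548452   0.3979371  -4.49125588]
```

Position is good: t = 55 mm, x = 1.7 mm. Lowering in millimetre steps.

>>> play_rows --steps '[[[0,0,0.001,0],[0,0,0.001,0],[0,0,0.001,0],[0,0,0,0],[0,0,0,0]]]'

```text
time: 20.22
ee_pos: [0.5036, 0.0271, 0.0972]
tcp_rot: [-180.0, 0.0, 76.0]
wrist_force: [0.6, 0.7, -4.7]
opening: 0.0544
grasp_force: 49.5
```

>>> play_rows --steps '[[[0,0,0.0005,0],[0,0,0.0005,0],[0,0,0,0],[0,0,0,0],[0,0,0,0]]]'

```text
time: 20.63
ee_pos: [0.5037, 0.0271, 0.0963]
tcp_rot: [180.0, 0.0, 76.0]
wrist_force: [0.4, -0.2, -4.7]
opening: 0.0544
grasp_force: 49.5
```

>>> play_rows --steps '[[[0,0,0.0005,0],[0,0,0.0005,0],[0,0,0,0],[0,0,0,0],[0,0,0,0]]]'

```text
time: 21.05
ee_pos: [0.5037, 0.0271, 0.0954]
tcp_rot: [180.0, -0.0, 76.0]
wrist_force: [-0.2, -0.5, -3.5]
opening: 0.0542
grasp_force: 49.7
```

Contact is starting.

>>> play_rows --steps '[[[0,0,0.0005,0],[0,0,0,0],[0,0,0,0],[0,0,0,0],[0,0,0,0]]]'

```text
time: 21.47
ee_pos: [0.5037, 0.0271, 0.0949]
tcp_rot: [180.0, -0.0, 76.0]
wrist_force: [0.5, -0.5, -1.9]
opening: 0.0545
grasp_force: 49.9
```

>>> play_rows --steps '[[[0,0,0.0005,0],[0,0,0,0],[0,0,0,0],[0,0,0,0],[0,0,0,0]]]'

```text
time: 21.88
ee_pos: [0.5037, 0.0271, 0.0944]
tcp_rot: [180.0, -0.0, 76.0]
wrist_force: [-0.7, 0.4, 0.1]
opening: 0.0542
grasp_force: 50.1
```

The full weight is now on the bar, so I'm releasing.

>>> play_rows --steps '[[[0,0,0,0],[0,0,0,0],[0,0,0,0],[0,0,0,0],[0,0,0,0]]]' --gripper 0.085

```text
time: 22.3
ee_pos: [0.5037, 0.0271, 0.0943]
tcp_rot: [180.0, -0.0, 76.0]
wrist_force: [0.6, -0.8, 0.1]
opening: 0.0848
grasp_force: 0.0
```

>>> play_rows --steps '[[[0,0,-0.005,0],[0,0,-0.015,0],[0,0,-0.02,0],[0,0,-0.025,0],[0,0,-0.025,0]]]'

```text
time: 22.72
ee_pos: [0.5033, 0.0271, 0.1854]
tcp_rot: [-180.0, 0.0, 76.0]
wrist_force: [0.1, 0.2, -0.3]
opening: 0.0847
grasp_force: 0.0
```

>>> play_rows --steps '[[[0,0,-0.025,0],[0,0,-0.025,0],[0,0,-0.01,0],[0,0,0,0],[0,0,0,0]]]'

```text
time: 23.13
ee_pos: [0.5039, 0.0271, 0.2438]
tcp_rot: [180.0, -0.0, 76.0]
wrist_force: [-0.2, -0.1, -0.9]
opening: 0.0846
grasp_force: 0.0
```

Run:
```python
from h import *
w=bot.camera("wrist");s=bot.camera("side");t=bot.camera("top")
z=cv2.resize(s["img"][80:260,240:420],(540,540),interpolation=cv2.INTER_CUBIC)
cv2.imwrite("pics/end.png",np.hstack([z[:400],cv2.resize(w["img"][:, 190:450],(260,400))]))
X=np.array([U[1],-U[0]])
m=blob(blue(w["img"]),(200,100,440,400));p=cast(w,cen(m),.158)[0,:2];print(cv2.boundingRect(m),"t",(p-C)@U,"x",(p-C)@X,bot.get_obs()["ee_pos"])
```

```text
(295, 190, 33, 34) t 0.0577935663179674 x 0.0008556444454742348 [0.50317911 0.02709558 0.24255648]
```

View pics/end.png

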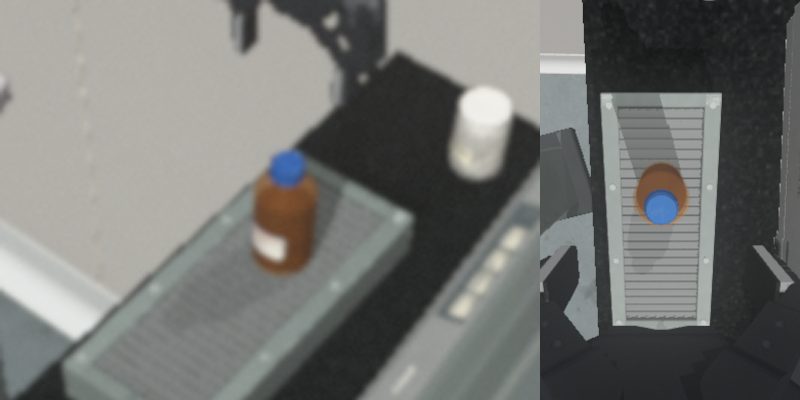

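The final views show the bottle upright on the slats, midway between the rims and clear of the gripper. The jar is undisturbed. Handing in.

```bash
python3 -c "
from workcell import bot
print(bot.job_done())"
```

```text
the job is handed in; nothing more can be done
None
```

The hidden crossbar is about 54 mm from the cover's centre, toward the tray's +y end; the bottle stands upright and released over it, midway between the rims with only about 1 mm of give, and the job was handed in with no verdict shown.

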